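Fish the dropped clamping flange out from under the belt guard

ROBOT

A 6-joint arm with a two-finger parallel gripper is mounted at the origin on the work surface. World frame = base frame: x ahead of the robot, y to its left, z up, the work surface at z = 0. Lengths are in mm, angles in rad, forces in N, time in s.
With the tool pointing down it reaches from about 350 to 875 mm from the base axis. Payload 4.2 kg.
Tool frame: the origin (TCP) lies at the very end of the fingers, on their centre line; the grasp point (between the pads) lies 19 mm behind it; z points along the fingers, y is the direction in which the jaws open and shut (so a half turn about z gives the same grasp; the last joint's range is limited). The gripper opens to 85 mm and grips with 20 to 120 N. Pads are 22 mm wide; open, the fingers measure 114 mm over their backs; the gripper's body (76 mm by 85 mm) begins 54 mm behind the grasp point. The pads swing forward as they close: fully open they stand 13 mm farther back than shut.
Start: joints at [-0.925, 0.385, 0.008, 0, -1.194, -0.259], TCP at [235.78, -578.798, 198.912] pointing down, gripper open.
Joint ranges: [-3.14, 3.14], [-1.21, 2.06], [-1.07, 1.41], [-3.16, 2.05], [-2.99, -0.16], [-3.1, 3.1]. Speed limits (rad/s): [2.79, 2.79, 3.14, 3.14, 3.14, 3.14].

INTERFACE

Orientations are given as a unit quaternion [x, y, z, w].
In Python, from plant import sensors, optics, ctrl gives the robot as it stands.
- The arm moves only by the tool jog_arm, never from a script. Its argument "series" is a list of rows, each a list of 4 numbers: the shift along the world's x, y, z in mm, then the turn about the world's z in degrees. In form: [[x, y, z, yaw], ...]. A call has 1 to 12 rows; each row shifts and turns the pose as measured when the row begins; what a row does not reach is not made up. A row lasts 1/8 s, in which the tool goes at most 62.5 mm and 10.7 degrees, less where a joint would pass 70% of its speed; a pose out of reach is approached as far as the arm can. A call with a gripper value outside its range is refused whole. "hand" is the closure, from -1 (fully open) to 1 (shut), set as the call begins (left out, the last holds). The fingers move at their own pace and stop on an object; the grip force is fixed at half the most. Time passes only in rows, so rows that do not move let the fingers close. It gives the time, the measured TCP pose, the force and the opening at its end, in the units of the state.
- sensors.get_state(): the state, without advancing time (a new reading comes with each control period).
- optics.snapshot(name): name is "scene" or "side" or "wrist"; returns the picture (420x560x3 uint8, red, green, blue); there is no depth.
- optics.camera_model(name): a dict with "fovy" (degrees; the focal length in pixels is half the picture's height over the tangent of half this angle, whatever the lens; pixels are square), "cx", "cy" (the principal point, pixels), "k1" (the pictures are not rectified: a ray, as slopes to the right and down, at radius r is drawn at 1 + k1 r^2 times it, then the intrinsics apply), "R" (3x3) and "t" (3): a world point X has camera coordinates R X + t; the wrist camera has in their place "tool_from_camera" (4x4, takes a point from camera to tool coordinates, whose origin is the TCP and whose axes are the flange's). Camera axes: x right, y down, z forward; pixel columns grow to the right and rows downward; lengths in mm; the calibration is good to about 2 mm. A picture is of the moment at which its call begins: read the wrist's pose just before it. camera_model takes no time and is no camera call.
- ctrl.sign_off(): hands the job in, once; it reports no verdict.
The state is a dict: "clock": time; "joint_positions": joint angles; "joint_velocities": joint speeds; "effort": joint torques, N m; "tool_pos": TCP position; "eef_rot": TCP orientation; "wrist_force": force on the tool from outside, world axes, zero at the start; "ft_torque": the same for the moment, N m; "grip_width": opening from 0.0 (shut) to 1.0 (fully open).
Only numpy, scipy, OpenCV 4.12 (cv2) and the standard library are available. Lean on these libraries where they do the work, as an engineer would, in place of code of your own. Each camera call takes 0.05 s, during which the arm holds its last target.

TASK

The honing spindle's steel clamping flange has rolled under the fixed mesh guard, against the machine's plinth, where no hand fits: take the hooked rod from its notched rest, reach in under the guard and feel lightly over the flange with the tip until it drops into the bore, without pressing hard on its ground face or forcing the guard. Draw the flange out with the hook until it lies flat on the bench with all of it at least a finger's width clear in front of the guard. Then lay the rod back in both notches of its rest, bend down as it was, and leave everything else where it is.

Things in the scene. Friction and masses are not known exactly. Their poses are not given: they have to be found in the camera images.
- flange: the dropped clamping flange: flat round steel washer, outside diameter 52 mm, 6 mm thick, plain through bore of 11 mm diameter at its centre, about 90 g. Origin at the centre of its underside. It lies flat on the bench under the guard, its far edge 2 to 5 mm from the plinth (no room for the rod behind it). More than 10 N of the hook on it scores its face
- machine: the belt-driven honing spindle with its fixed wire-mesh guard, a hood 300 mm wide, 175 mm high, closed on top and at both sides. Under its front mesh is an open gap 52 mm high, the whole width. Origin at bench level, middle of the front mesh; x goes away from the robot into the machine, y left along the mesh (sides at -150 and 150 mm). It may be touched, but not pressed with more than 15 N
- plinth (a point): middle of the upper front edge of the machine's plinth, an upright face 50 mm high, 105 mm behind the front mesh; the bench between mesh and plinth is level with the rest of the bench (z = 0)
- hook: the hooked rod, 150 g. Flat-sided wooden handle 24 mm wide (y), 30 mm high (z), from 88 mm behind to 22 mm ahead of the origin; ahead of it a brass ferrule and a round steel rod, 8 mm thick, ending in a bend straight down. Origin on the handle's middle line at the balance point, where to grip it; x towards the bend, z up. The tip, square-ended, is 155 mm ahead of the origin, its end 30 mm below it
- pivot (a point): where the rod enters the handle, 20 mm ahead of the hook's origin. The rod sits loosely there: it is found pointing off to one side of the handle's line by 0.03 to 0.11 rad (tip 4 to 15 mm off to that side; not measured, different each time) and keeps that angle under sideways loads at the tip below about 3 N. The poses given for the hook are those of the handle
- rest: the fixed wooden rest of the hook, left or right on the bench: board 190 x 60 mm, 12 mm thick, with two notched uprights, one 65 mm behind its origin (notch 30 mm wide, floor at 35 mm, for the handle), one 75 mm ahead (notch 24 mm wide, floor at 46 mm, for the rod), 14 mm deep. Origin under the board's centre at bench level, x towards the rod's upright, along the hook's x
- nut: the spindle nut, a steel hexagon 17 mm across and 8 mm high, lying under the guard left of the flange; to be left alone
- spanner: an open-ended spanner, 130 mm long, lying in front of the guard to the left; to be left alone
- feltwheel: a grey felt polishing wheel, 110 mm across, 22 mm thick, lying flat on the right; to be left alone
- compoundbar: a bar of honing compound 100 x 40 x 28 mm on the right; to be left alone
- mallet: a wooden carver's mallet lying on the left, 220 mm long; to be left alone
- gouge1: a carving gouge with wooden handle, 240 mm long, on the left; to be left alone
- gouge2: a narrower carving gouge, 240 mm long, on the left; to be left alone
- seat (a point): the point of the rest where the hook's origin lies when the hook is in its notches, 50 mm above the rest's origin
Mind the look-alikes: they are no part of the job. What is shaped like the rest but blue is not meant.

How it is judged:
By the outcome, as a careful person would: the job done as asked, in the order asked, and still so for the second after the job is handed in, with the robot touching nothing.
It also fails if it takes over 70 s, if anything falls off the work surface, if the arm or the gripper's body presses on something with over 40 N, if the wrist force passes 120 N, or if a joint passes its speed limit or range.

## Working session

There is one attempt and no reset: what is moved stays moved. The work goes in short steps, Python scripts to look and compute and a tool call to move; the robot and the scene stay as the last step left them, time stands still between calls to the robot, and variables do not carry over. Pictures are saved under pics/ and viewed, and the job is handed in when it is done.

Besides the shell and the picture viewer there is one more tool, called as name(argument=value, ...), one argument or row to a line, values as JSON. jog_arm: Moves the arm, as the interface text tells. Its arguments: {"type":"object","properties":{"series":{"type":"array","items":{"type":"array","items":{"type":"number"}}},"hand":{"type":"number"}},"required":["series"]}

```bash
ls; mkdir -p pics; python3 - <<'E'
from plant import sensors, optics, ctrl
import cv2
print(sensors.get_state())
for n in ["scene","side","wrist"]:
    print(n,optics.camera_model(n))
    cv2.imwrite(f"pics/{n}0.png",optics.snapshot(n)[:,:,::-1])
E
```

```text
pics
{'clock': 0.0, 'joint_positions': array([-9.25410183e-01,  3.85608466e-01,  6.61525143e-03, -4.99561987e-04,
       -1.19397354e+00, -2.58588326e-01]), 'joint_velocities': array([-9.30284271e-04,  1.29926270e-04, -1.65519909e-04,  4.22894907e-05,
       -6.70543131e-04, -8.98963599e-04]), 'effort': array([ 1.82711656e-04, -3.92281473e+01,  1.88400525e+01,  4.18600604e+00,
       -4.58346345e-03,  1.41324509e-06]), 'tool_pos': array([ 235.52944355, -578.22020093,  197.78609175]), 'eef_rot': array([-1.92104976e-01,  9.81373755e-01,  1.07763218e-03, -2.65128066e-04]), 'wrist_force': array([-0.11925005, -0.11781524, -0.63674351]), 'ft_torque': array([-0.0139272 ,  0.02907516, -0.03809902]), 'grip_width': 0.9986148369809282}
scene {'fovy': 56.49148803315408, 'cx': 277.621801170949, 'cy': 210.3497700189361, 'k1': 0.030163619853356576, 'R': array([[-0.70896701,  0.70519859, -0.00779263],
       [ 0.59791709,  0.59517939, -0.53689539],
       [-0.37397986, -0.38530047, -0.84361284]]), 't': array([ 356.12068921, -302.44986633, 1272.59052135])}
side {'fovy': 51.6220717651719, 'cx': 278.8213412953232, 'cy': 208.6285842826562, 'k1': -0.04449836244413106, 'R': array([[-0.96754093, -0.25271117,  0.00126994],
       [-0.16477481,  0.62703794, -0.76136239],
       [ 0.19160848, -0.73685853, -0.64832531]]), 't': array([ 529.56849365,  125.28313598, 1215.98412258])}
wrist {'fovy': 69.85336869555731, 'cx': 281.7675282120211, 'cy': 209.6718258698227, 'k1': -0.03340577074095543, 'tool_from_camera': array([[ 1.15556302e-04, -9.49994090e-01, -3.12267860e-01,
         7.94841363e+01],
       [ 9.99999988e-01,  1.41299934e-04, -5.98133973e-05,
         2.94649002e-01],
       [ 1.00945802e-04, -3.12267849e-01,  9.49994095e-01,
        -1.75186286e+02],
       [ 0.00000000e+00,  0.00000000e+00,  0.00000000e+00,
         1.00000000e+00]])}
```

View pics/scene0.png

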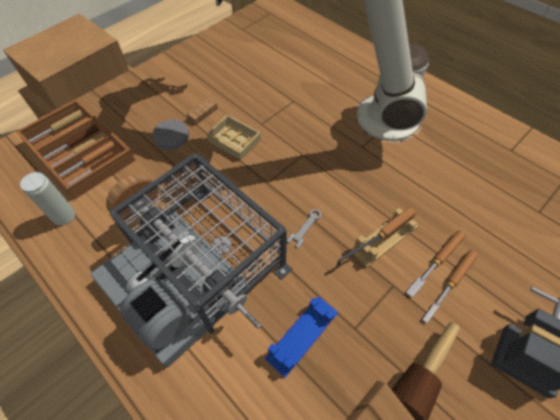

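View pics/side0.png

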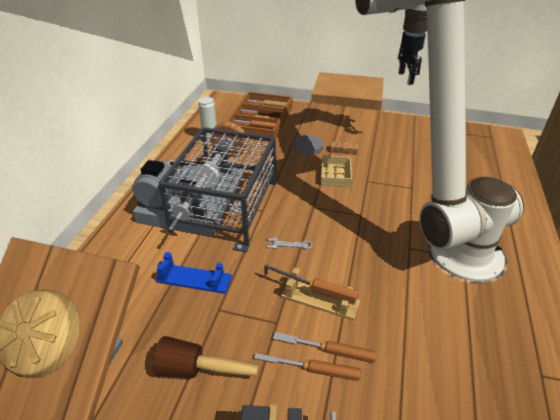

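View pics/wrist0.png

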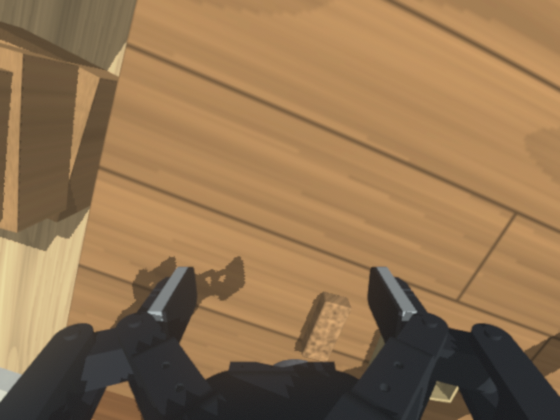

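The wooden rest holding the hook is at scene (388,238) and side (320,292). The blue look-alike, at scene (302,337) and side (195,275), is empty and ruled out by its colour. I'll enlarge both crops to confirm.

```bash
cat > h.py <<'E'
import numpy as np, cv2
from plant import sensors, optics, ctrl
from scipy.spatial.transform import Rotation as Rn
def K(m):
    f=210/np.tan(np.radians(m["fovy"]/2)); return f,m["cx"],m["cy"],m["k1"]
def cam(name,st=None):
    m=optics.camera_model(name)
    if name=="wrist":
        T=np.eye(4);T[:3,:3]=Rn.from_quat(st["eef_rot"]).as_matrix();T[:3,3]=st["tool_pos"]
        W=T@m["tool_from_camera"]; R=W[:3,:3].T; t=-R@W[:3,3]
    else: R,t=m["R"],m["t"]
    return K(m),R,t
def ray(c,u,v):
    (f,cx,cy,k),R,t=c
    d=np.array([(u-cx)/f,(v-cy)/f]); s=d.copy()
    for _ in range(20): s=d/(1+k*(s@s))
    return -R.T@t, R.T@np.array([s[0],s[1],1])
def onz(c,u,v,z):
    o,d=ray(c,u,v); return o+d*(z-o[2])/d[2]
def proj(c,X):
    (f,cx,cy,k),R,t=c
    p=R@np.asarray(X,float)+t; s=p[:2]/p[2]; s=s*(1+k*(s@s)); return s*f+[cx,cy]
def tri(obs):
    A=np.zeros((3,3));b=np.zeros(3)
    for c,u,v in obs:
        o,d=ray(c,u,v);d/=np.linalg.norm(d);P=np.eye(3)-np.outer(d,d);A+=P;b+=P@o
    X=np.linalg.solve(A,b); return X
def crop(src,x0,y0,x1,y1,s,out):
    im=cv2.imread(src) if isinstance(src,str) else src[:,:,::-1]
    cv2.imwrite(out,cv2.resize(im[y0:y1,x0:x1],None,fx=s,fy=s,interpolation=cv2.INTER_CUBIC))
E
python3 - <<'E'
from h import *
crop("pics/scene0.png",330,190,430,265,8,"pics/c1.png")
crop("pics/side0.png",260,255,365,325,7.6,"pics/c2.png")
crop("pics/side0.png",150,120,290,260,4.2,"pics/c3.png")
crop("pics/scene0.png",100,150,300,300,4,"pics/c4.png")
E
```

```text
(no output)
```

View pics/c1.png

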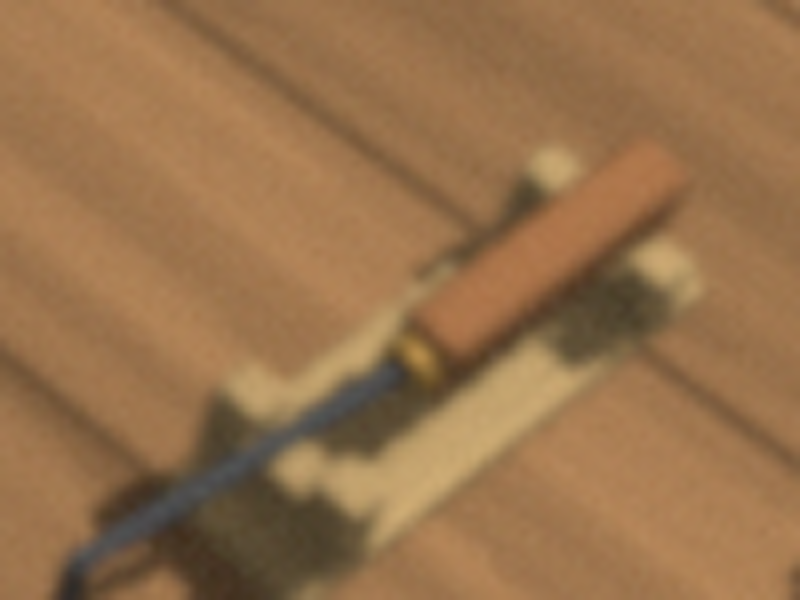

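View pics/c2.png

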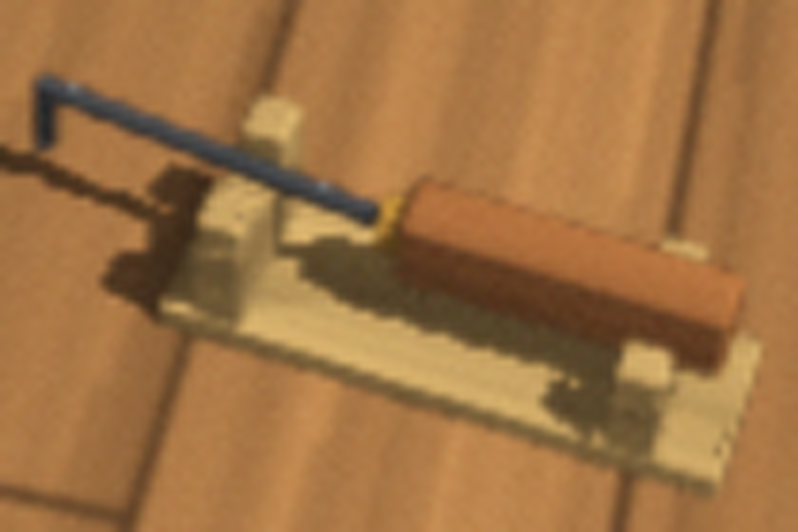

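View pics/c3.png

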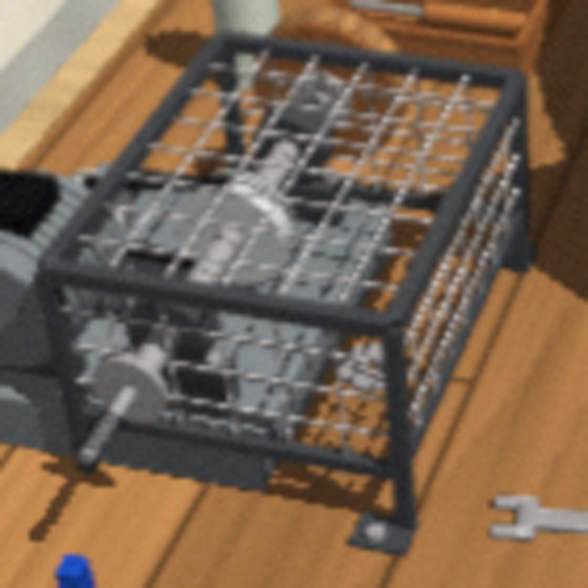

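View pics/c4.png

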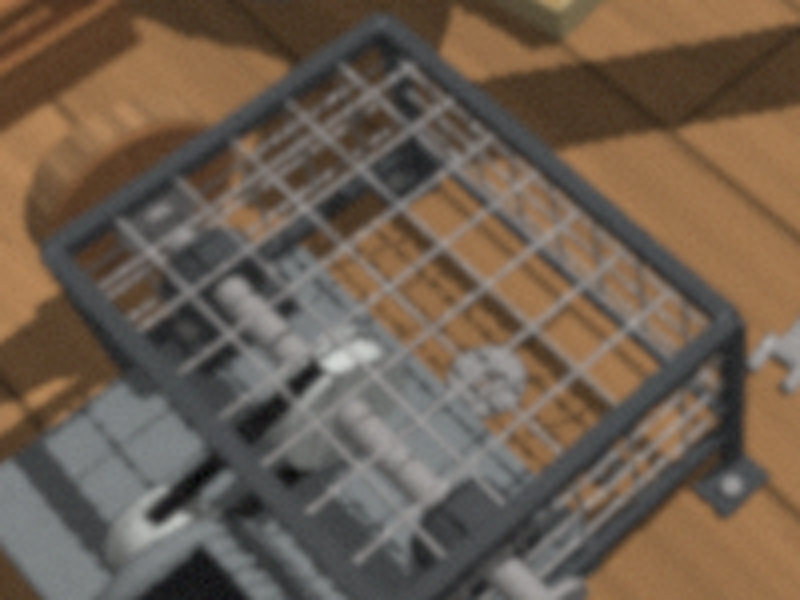

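```bash
python3 - <<'E'
from h import *
np.set_printoptions(precision=1,suppress=True)
S,D=cam("scene"),cam("side")
a=lambda x,y:(330+x/8,190+y/8); b=lambda x,y:(260+x/7.6,255+y/7.6)
c=lambda x,y:(100+x/4,150+y/4); d=lambda x,y:(150+x/4.2,120+y/4.2)
def T(n,p,q):
    X=tri([(S,*p),(D,*q)]); print(n,X,np.linalg.norm(proj(S,X)-p),np.linalg.norm(proj(D,X)-q))
T("ferr",a(413,355),b(390,215)); T("bend",a(80,558),b(45,82))
T("FR",a(413,318),b(425,180));T("FL",a(455,365),b(400,235));T("RR",a(650,140),b(745,285));T("RL",a(690,175),b(720,330))
T("uprtF -y",a(250,380),b(272,105));T("uprtF+y",a(300,470),b(232,190))
T("uprtR -y",a(555,160),b(685,245));T("uprtR+y",a(665,260),b(645,355))
T("guardFL",c(735,320),d(395,325));T("guardFR",c(383,25),d(515,80))
T("guardBL",c(400,598),d(60,270));T("guardBR",c(60,250),d(225,40))
print("flange",onz(S,*c(487,380),6))
E
```

```text
ferr [396.  261.8  54.6] 0.3417493821802198 0.34699657751335483
bend [520.6 232.5  51.4] 0.13611664055367684 0.12763154717896796
FR [388.2 253.6  62.6] 0.550737061686737 0.5594604991049047
FL [391.3 273.2  58.5] 0.0016424551617909731 0.001675215955981699
RR [282.  268.1  61.5] 0.023538387825521447 0.025451157230049225
RL [286.4 286.2  62.1] 0.7373599651533522 0.799734235510797
uprtF -y [442.4 232.8  62.3] 0.10108647458384652 0.09906679838432199
uprtF+y [449.1 260.4  49. ] 0.12735831641560025 0.1254663679442938
uprtR -y [302.7 248.9  51.8] 0.09254342082041907 0.09862055118459703
uprtR+y [309.  295.7  51.7] 0.15589139224926832 0.16779593996664005
guardFL [607.9 126.9 175.5] 0.1590398070566463 0.13303468103409333
guardFR [ 612.4 -173.   174. ] 0.16745164932259082 0.13163060287953188
guardBL [835.5 121.2 172. ] 1.1159304375727912 0.7942933610403836
guardBR [ 841.7 -170.9  175.3] 0.08428999590836563 0.058537894115813775
flange [685.  -22.8   6. ]
```

jog_arm(
  series=[
    [26,55,10,-2],
    [26,55,10,-2],
    [26,55,10,-2],
    [26,55,10,-2],
    [26,55,10,-2],
    [26,55,5,-2],
    [26,55,5,-2],
    [26,55,0,-2],
    [26,55,0,-3],
    [26,50,0,-3],
    [0,0,0,0],
  ],
  hand=-1,
)

```text
clock: 1.52
tool_pos: [497.4, -17.5, 255.6]
eef_rot: [0.006, 1.0, 0.004, 0.0]
wrist_force: [-0.5, 0.4, -0.4]
grip_width: 1.0
```

```bash
python3 - <<'E'
from h import *
st=sensors.get_state(); print(st["clock"],st["tool_pos"],st["eef_rot"],st["wrist_force"])
im=optics.snapshot("wrist"); cv2.imwrite("pics/w1.png",im[:,:,::-1]); np.save("w1.npy",np.r_[st["tool_pos"],st["eef_rot"]])
E
```

```text
1.525 [497.37283547 -17.54401972 255.58655612] [6.45348693e-03 9.99972528e-01 3.64570367e-03 7.31699459e-05] [-0.53436012  0.35755867 -0.35783476]
```

View pics/w1.png

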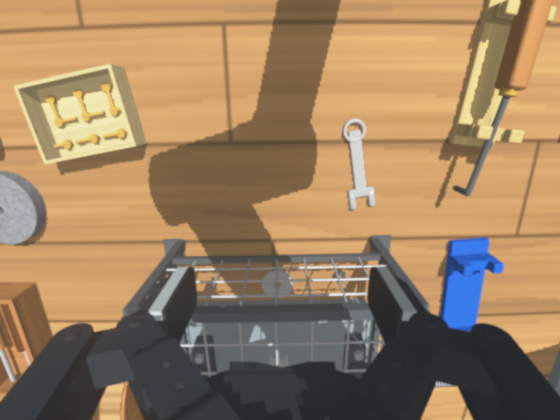

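```bash
python3 - <<'E'
from h import *
crop("pics/w1.png",150,225,400,330,3.2,"pics/c5.png")
crop("pics/w1.png",430,0,560,210,2.8,"pics/c6.png")
E
```

```text
(no output)
```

View pics/c5.png

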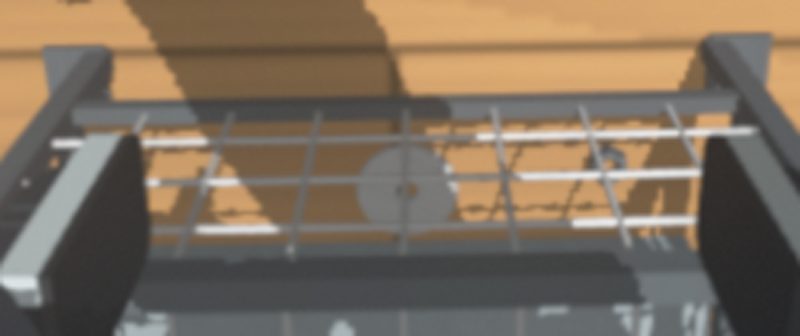

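View pics/c6.png

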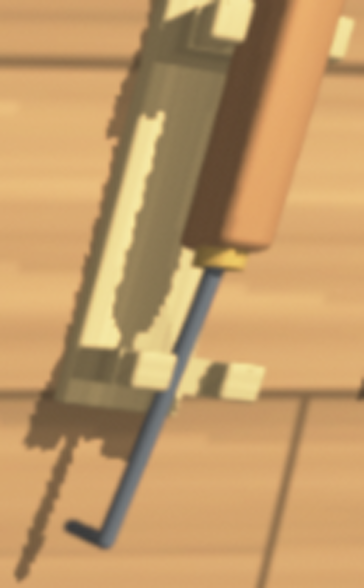

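```bash
python3 - <<'E'
from h import *
np.set_printoptions(precision=1,suppress=True)
a=np.load("w1.npy"); W=cam("wrist",dict(tool_pos=a[:3],eef_rot=a[3:])); S=cam("scene")
f=lambda x,y:(150+x/3.2,225+y/3.2); g=lambda x,y:(430+x/2.8,y/2.8)
for n,p in dict(ctr=(407,188),bore=(406,190),L=(357,188),R=(458,188),top=(407,139),bot=(407,235)).items(): print(n,onz(W,*f(*p),6))
print("nut",onz(W,*f(612,158),8))
print("bar",onz(W,*f(75,124),52),onz(W,*f(735,108),52), onz(W,*f(75,104),60),onz(W,*f(740,94),60))
print("plinth L/R",onz(W,*f(150,250),50),onz(W,*f(690,238),50))
print("bend",onz(W,*g(105,543),50),"ferr",onz(W,*g(222,262),50), "hFtop",onz(W,*g(225,241),65),onz(W,*g(270,246),65))
print("uprightF tops", onz(W,*g(152,352),60),onz(W,*g(245,366),60))
print("spanner",onz(W,360,200,3),onz(W,354,130,3))
print("flange in scene",proj(S,onz(W,*f(407,188),6)))
E
```

```text
ctr [683.8 -25.1   6. ]
bore [684.9 -25.6   6. ]
L [683.3 -50.4   6. ]
R [684.2   0.8   6. ]
top [655.7 -24.6   6. ]
bot [711.7 -25.6   6. ]
nut [667.2  77.7   8. ]
bar [ 620.5 -170.3   52. ] [617.3 121.1  52. ] [ 606.6 -165.8   60. ] [606.4 119.7  60. ]
plinth L/R [ 687.7 -144.6   50. ] [685.6 107.   50. ]
bend [524.6 231.8  50. ] ferr [398.5 262.4  50. ] hFtop [391. 251.  65.] [392.8 271.   65. ]
uprightF tops [436.  231.1  60. ] [441.9 274.6  60. ]
spanner [545.  100.5   3. ] [443.8  85.5   3. ]
flange in scene [221.6 244.1]
```

jog_arm(
  series=[
    [-20,47,-18,-1.5],
    [-20,47,-18,-1.5],
    [-20,47,-18,-1.5],
    [-20,47,-18,-1.5],
    [-20,47,-18,-1],
    [-20,47,-16,0],
    [0,0,0,0],
    [0,0,0,0],
  ],
)

```text
clock: 2.58
tool_pos: [372.5, 260.8, 147.4]
eef_rot: [0.077, 0.997, 0.003, 0.001]
wrist_force: [0.7, 0.1, 0.2]
grip_width: 1.003
```

```bash
python3 - <<'E'
from h import *
st=sensors.get_state(); print(st["clock"],st["tool_pos"],st["eef_rot"],st["wrist_force"])
im=optics.snapshot("wrist"); cv2.imwrite("pics/w2.png",im[:,:,::-1]); np.save("w2.npy",np.r_[st["tool_pos"],st["eef_rot"]])
crop("pics/w2.png",130,0,430,420,1.42,"pics/c7.png")
E
```

```text
2.575 [372.49774549 260.78660429 147.42456135] [0.07662452 0.99705506 0.00288817 0.00124703] [0.74014268 0.09976483 0.23522262]
```

View pics/c7.png

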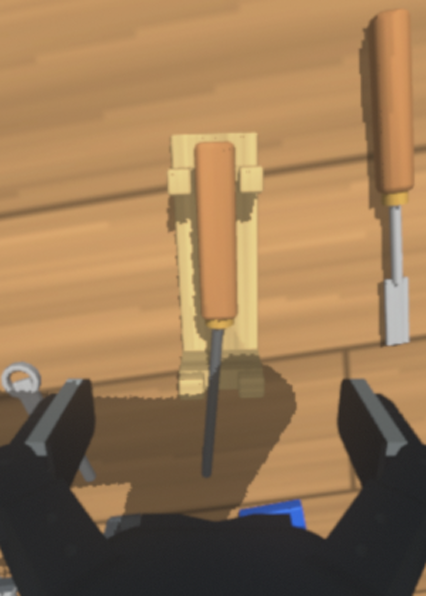

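```bash
python3 - <<'E'
from h import *
crop("pics/w2.png",235,80,335,350,2.2,"pics/c8.png")
crop("pics/w2.png",235,80,335,180,6,"pics/c9.png")
crop("pics/w2.png",235,180,335,350,3.5,"pics/c10.png")
E
```

```text
(no output)
```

View pics/c9.png

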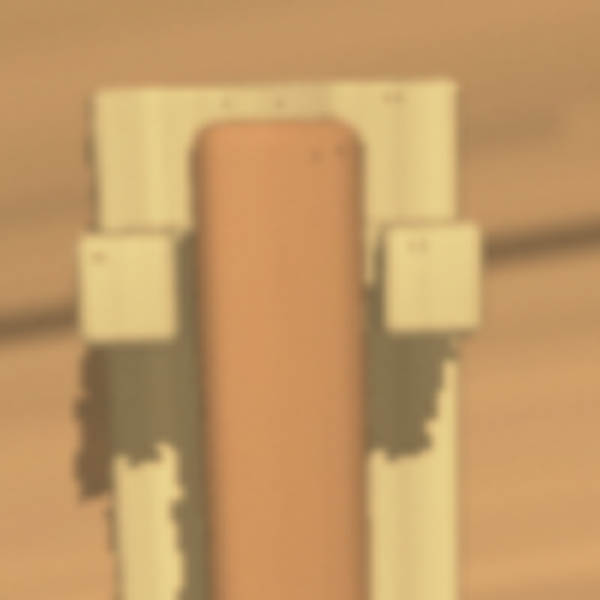

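View pics/c10.png

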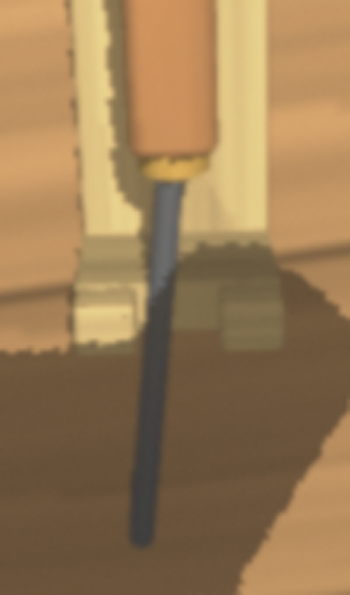

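```bash
python3 - <<'E'
from h import *
np.set_printoptions(precision=2,suppress=True)
a=np.load("w2.npy"); W=cam("wrist",dict(tool_pos=a[:3],eef_rot=a[3:]))
p=lambda x,y:(235+x/6,80+y/6); q=lambda x,y:(235+x/3.5,180+y/3.5)
r=onz(W,*p(277,120),65); f=onz(W,*q(173,156),65); d=f-r; print("handle",r,f,np.linalg.norm(d),"yaw",np.arctan2(d[1],d[0]))
u=d/np.linalg.norm(d); print("origin",f-22*u,r+88*u)
print("width",onz(W,*p(202,400),65),onz(W,*p(364,400),65))
t=onz(W,*q(141,540),50); piv=f-2*u; e=t-piv; print("tip",t,"rodyaw",np.arctan2(e[1],e[0]))
m=onz(W,*q(157,330),50);e=t-m; print("rod 2pts yaw",np.arctan2(e[1],e[0]))
R=onz(W,*p(281,285),49);F=onz(W,*q(179,323),60);d2=F-R; print("rest",R,F,np.linalg.norm(d2),np.arctan2(d2[1],d2[0]))
ru=d2/np.linalg.norm(d2); print("rest orig",R+65*ru,F-75*ru)
b=[onz(W,*p(95,92),12),onz(W,*p(457,82),12)];print("board back",b)
E
```

```text
handle [285.43 274.85  65.  ] [392.34 261.29  65.  ] 107.76779439725473 yaw -0.1261313189633551
origin [370.51 264.06  65.  ] [372.73 263.78  65.  ]
width [320.65 258.71  65.  ] [324.14 281.24  65.  ]
tip [526.   230.95  50.  ] rodyaw -0.22182333497033768
rod 2pts yaw -0.2221695390076134
rest [307.68 272.05  49.  ] [444.52 255.17  60.  ] 138.3104068222803 -0.12273425131096782
rest orig [371.99 264.12  54.17] [370.32 264.32  54.04]
board back [array([275.05, 246.87,  12.  ]), array([282.46, 304.92,  12.  ])]
```

jog_arm(
  series=[
    [-1,3,-50,1.6],
    [0,0,-40,0],
    [0,0,-20,0],
    [0,0,0,0],
  ],
)

```text
clock: 3.12
tool_pos: [375.9, 260.1, 38.0]
eef_rot: [0.067, 0.998, 0.006, 0.004]
wrist_force: [0.7, -0.3, 0.5]
grip_width: 1.001
```

jog_arm(
  series=[
    [-4.4,3.9,-3.5,0.5],
    [0,0,-3.5,0],
    [0,0,0,0],
    [0,0,0,0],
  ],
)

```text
clock: 3.62
tool_pos: [373.6, 265.2, 34.0]
eef_rot: [0.064, 0.998, 0.009, 0.006]
wrist_force: [-0.3, 0.5, 0.3]
grip_width: 0.999
```

jog_arm(
  series=[
    [-2,-1,-3,0],
    [0,0,0,0],
    [0,0,0,0],
    [0,0,0,0],
    [0,0,0,0],
    [0,0,0,0],
  ],
  hand=1,
)

```text
clock: 4.38
tool_pos: [371.4, 264.1, 31.5]
eef_rot: [0.063, 0.998, 0.009, 0.006]
wrist_force: [0.3, -1.1, 1.3]
grip_width: 0.229
```

```bash
python3 - <<'E'
from h import *
st=sensors.get_state(); print(st)
im=optics.snapshot("wrist"); cv2.imwrite("pics/w3.png",im[:,:,::-1])
im=optics.snapshot("side"); cv2.imwrite("pics/s3.png",im[:,:,::-1]);crop("pics/s3.png",250,200,370,330,4.5,"pics/c11.png")
st=sensors.get_state(); print(st["tool_pos"],st["eef_rot"])
E
```

```text
{'clock': 4.375, 'joint_positions': array([ 9.76984040e-01,  3.01543751e-01, -6.30345946e-01,  1.32274791e-03,
       -6.17070687e-01, -2.67572876e+00]), 'joint_velocities': array([-5.24965320e-05, -1.05553019e-03,  2.72847438e-04, -1.43231743e-03,
       -1.60701693e-03, -9.26375267e-04]), 'effort': array([ 8.85600317e-02, -2.77920932e+01,  1.21837664e+01,  2.66024262e+00,
        1.97788021e-01,  1.13527998e-02]), 'tool_pos': array([371.3897999 , 264.08198888,  31.51686242]), 'eef_rot': array([0.06339265, 0.99792887, 0.00922443, 0.00585305]), 'wrist_force': array([ 0.27208815, -1.10407032,  1.33688768]), 'ft_torque': array([-0.12897034,  0.11417357, -0.00119921]), 'grip_width': 0.22933358093487827}
[371.39937022 264.11527216  31.52533891] [0.06333523 0.99793277 0.0091948  0.00585636]
```

View pics/w3.png

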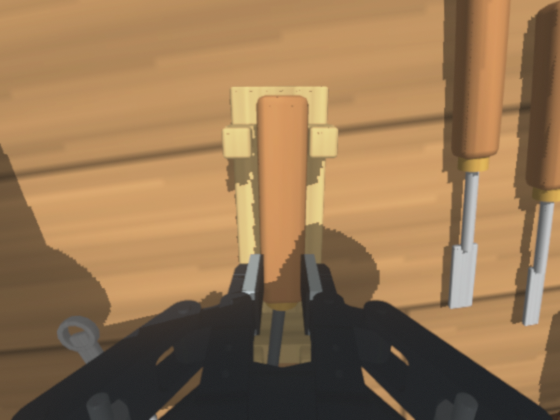

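View pics/c11.png

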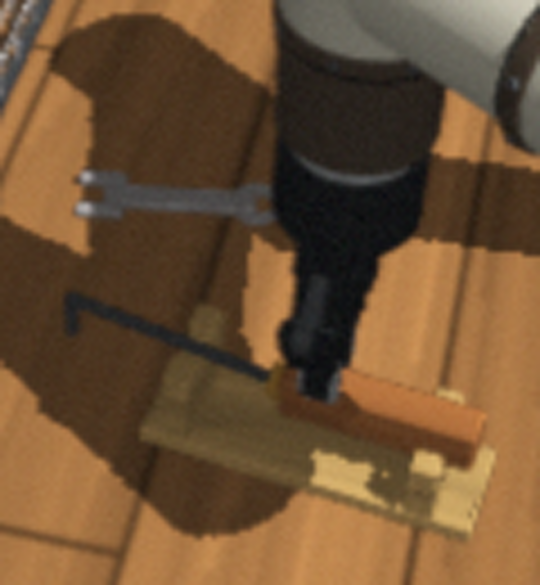

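jog_arm(
  series=[
    [0,0,30,0],
    [0,0,40,0],
    [0,0,0,0],
  ],
)

```text
clock: 4.85
tool_pos: [370.6, 263.5, 101.6]
eef_rot: [0.064, 0.998, 0.008, 0.005]
wrist_force: [-0.3, 0.7, -2.7]
grip_width: 0.227
```

```bash
python3 - <<'E'
from h import *
st=sensors.get_state(); print(st["clock"],st["tool_pos"],st["eef_rot"],st["wrist_force"],st["ft_torque"])
im=optics.snapshot("side"); cv2.imwrite("pics/s4.png",im[:,:,::-1]);crop("pics/s4.png",240,180,370,330,4,"pics/c12.png")
E
```

```text
4.85 [370.55676145 263.53171848 101.59911802] [0.06367221 0.99792636 0.00815645 0.00472286] [-0.26972527  0.70603245 -2.74320322] [-0.01778991  0.08767534 -0.02784228]
```

View pics/c12.png

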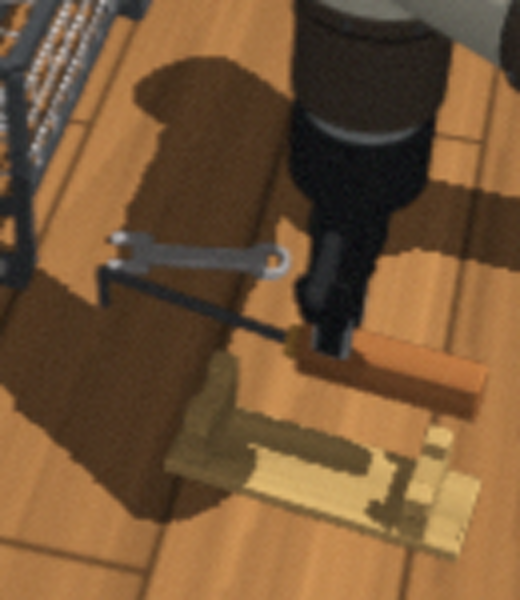

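jog_arm(
  series=[
    [8,-52,0,2.1],
    [8,-52,0,2.1],
    [8,-52,0,2.1],
    [8,-52,0,2.1],
    [8,-52,-10,2.1],
    [8,-30,-30,2.1],
    [0,0,-20,0],
    [0,0,0,0],
  ],
)

```text
clock: 5.9
tool_pos: [409.7, -38.7, 28.2]
eef_rot: [-0.049, 0.999, 0.004, -0.006]
wrist_force: [0.1, -0.3, -1.5]
grip_width: 0.23
```

```bash
python3 - <<'E'
from h import *
st=sensors.get_state(); print(st["clock"],st["tool_pos"],st["eef_rot"],st["wrist_force"],st["ft_torque"])
np.save("p5.npy",np.r_[st["tool_pos"],st["eef_rot"]])
for n in ["side","scene","wrist"]:
  im=optics.snapshot(n); cv2.imwrite(f"pics/{n}5.png",im[:,:,::-1])
crop("pics/side5.png",170,140,350,280,4.4,"pics/c13.png")
crop("pics/scene5.png",180,100,340,260,3.7,"pics/c14.png")
E
```

```text
5.9 [409.74345334 -38.72928987  28.18225046] [-0.04900661  0.99877169  0.00391409 -0.00617652] [ 0.13917574 -0.33640283 -1.53594703] [-0.01913396  0.02028078 -0.03754648]
```

View pics/c13.png

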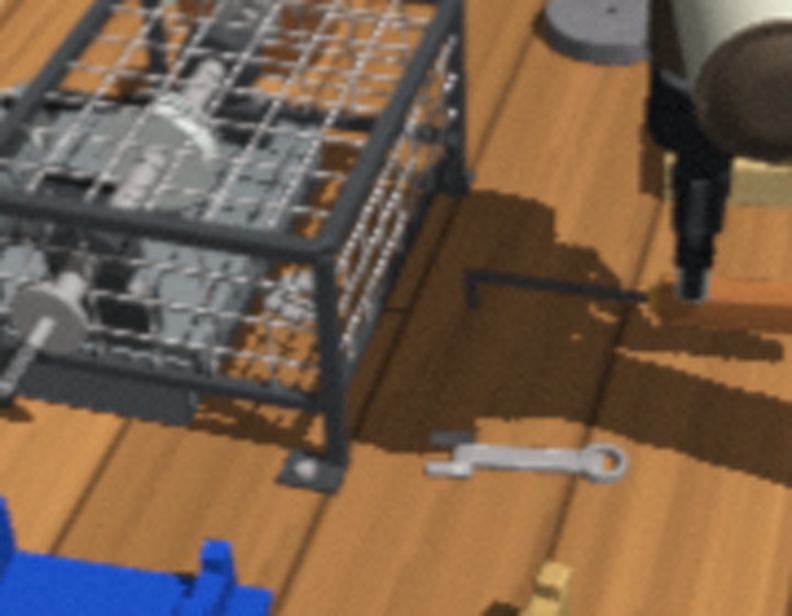

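View pics/c14.png

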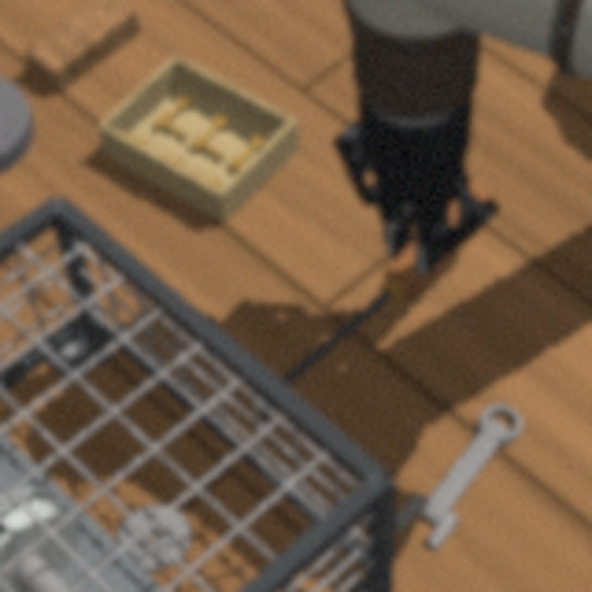

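View pics/wrist5.png

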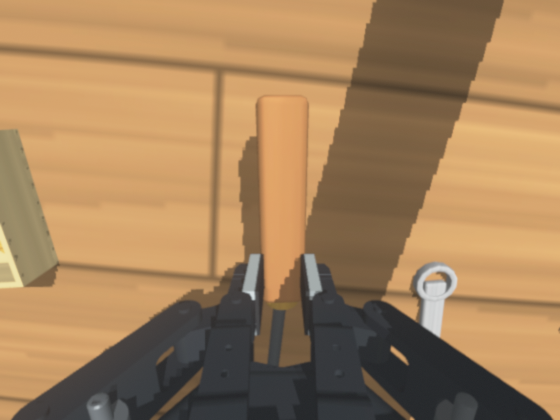

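```bash
cat >> h.py <<'E'
def TM(p,q):
    T=np.eye(4);T[:3,:3]=Rn.from_quat(q).as_matrix();T[:3,3]=p;return T
G=TM([371.39,264.08,31.52],[0.06339265,0.99792887,0.00922443,0.00585305])
H0=TM([371.5,264,50],Rn.from_euler("z",-.126).as_quat())
HT=np.linalg.inv(G)@H0     # hook in tool
def hook(st): return TM(st["tool_pos"],st["eef_rot"])@HT
A=-.096
TIP=np.array([20+135*np.cos(A),135*np.sin(A),-30,1])
def tip(st): return (hook(st)@TIP)[:3]
E
python3 - <<'E'
from h import *
np.set_printoptions(precision=2,suppress=True)
a=np.load("p5.npy");st=dict(tool_pos=a[:3],eef_rot=a[3:])
D=cam("side");S=cam("scene")
print(tip(st),hook(st)[:3,3],Rn.from_matrix(hook(st)[:3,:3]).as_euler("zyx"))
print(proj(D,tip(st)),proj(D,(hook(st)@(TIP+[0,0,30,0]))[:3]))
print(onz(D,277.3,209.3,tip(st)[2]))
E
```

```text
[564.49 -36.56  13.33] [410.26 -38.54  46.65] [ 0.1   0.02 -0.01]
[276.45 208.37] [276.19 200.92]
[560.8  -32.94  13.33]
```

jog_arm(
  series=[
    [5,12,-1,0],
    [30,0,0,0],
    [30,0,0,0],
    [0,0,0,0],
  ],
)

```text
clock: 6.55
tool_pos: [482.5, -20.2, 32.7]
eef_rot: [-0.053, 0.999, 0.005, 0.001]
wrist_force: [-1.6, -0.8, -1.7]
grip_width: 0.225
```

```bash
cat > s.py <<'E'
from h import *
np.set_printoptions(precision=2,suppress=True)
st=sensors.get_state(); print(st["clock"],"tip",tip(st),"hook",hook(st)[:3,3],Rn.from_matrix(hook(st)[:3,:3]).as_euler("zyx"),"F",st["wrist_force"])
E
python3 s.py
```

```text
6.55 tip [637.4  -16.76  20.13] hook [482.72 -20.11  51.16] [ 0.11  0.01 -0.01] F [-1.57 -0.75 -1.73]
```

jog_arm(
  series=[
    [0,-6,-8,0],
    [0,0,0,0],
  ],
)

```text
clock: 6.8
tool_pos: [481.5, -25.4, 24.5]
eef_rot: [-0.054, 0.999, 0.006, 0.001]
wrist_force: [-0.8, 1.0, -1.9]
grip_width: 0.227
```

```bash
python3 s.py
```

```text
6.8 tip [636.44 -21.71  11.87] hook [481.77 -25.3   42.94] [ 0.11  0.01 -0.01] F [-0.78  0.99 -1.85]
```

jog_arm(
  series=[
    [18,-1,-0.5,0],
    [16,-1,-0.5,0],
    [10,-1,0,0],
    [0,0,0,0],
  ],
)

```text
clock: 7.3
tool_pos: [524.9, -28.6, 23.4]
eef_rot: [-0.054, 0.999, 0.006, 0.0]
wrist_force: [0.1, 0.1, -1.6]
grip_width: 0.225
```

```bash
python3 s.py; python3 - <<'E'
from h import *
st=sensors.get_state()
for n in ["side","scene"]:
  im=optics.snapshot(n); cv2.imwrite(f"pics/{n}6.png",im[:,:,::-1])
S=cam("scene"); print(proj(S,tip(st)),proj(S,tip(st)+[0,0,30]),proj(S,[684.7,-24.5,6]))
crop("pics/scene6.png",180,190,280,270,8,"pics/c15.png")
crop("pics/side6.png",180,140,280,240,6,"pics/c16.png")
E
```

```text
7.3 tip [679.83 -24.92  10.45] hook [525.23 -28.48  41.84] [ 0.11  0.01 -0.01] F [ 0.11  0.05 -1.64]
[222.53248374 242.43834515] [221.03931371 236.91429751] [221.42894885 244.51032685]
```

View pics/c15.png

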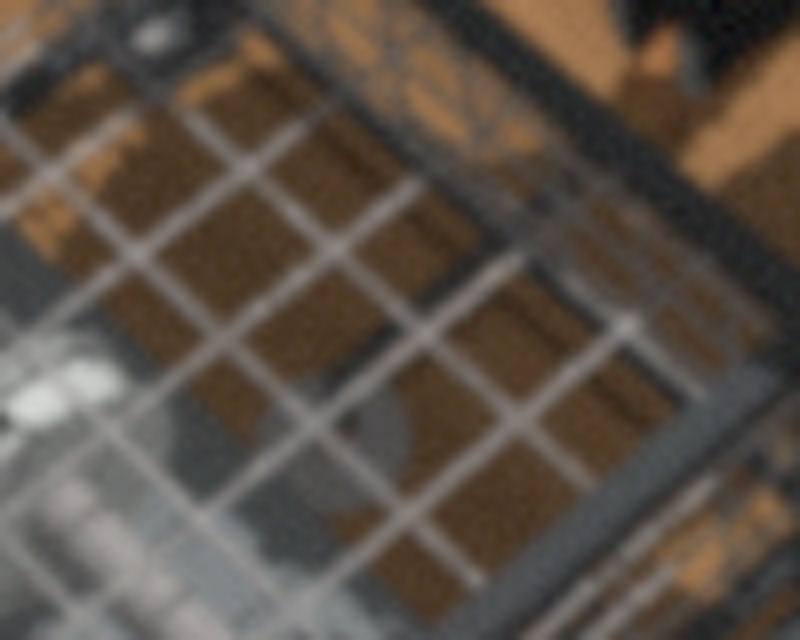

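View pics/c16.png

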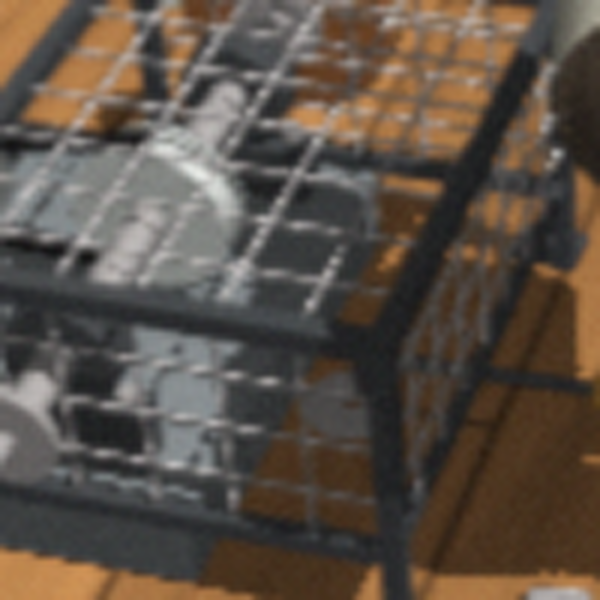

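jog_arm(
  series=[
    [4.8,0,-1.5,0],
    [0,0,0,0],
  ],
)

```text
clock: 7.65
tool_pos: [528.2, -28.7, 21.7]
eef_rot: [-0.054, 0.999, 0.006, -0.001]
wrist_force: [-0.3, -0.2, -2.1]
grip_width: 0.228
```

```bash
python3 s.py
```

```text
7.65 tip [683.03 -25.03   8.52] hook [528.48 -28.59  40.16] [ 0.11  0.01 -0.01] F [-0.29 -0.2  -2.13]
```

jog_arm(
  series=[
    [1.5,0.3,-1.2,0],
    [0,0,0,0],
  ],
)

```text
clock: 7.9
tool_pos: [529.7, -28.3, 20.5]
eef_rot: [-0.054, 0.999, 0.006, -0.001]
wrist_force: [0.3, 0.5, -1.1]
grip_width: 0.227
```

```bash
python3 s.py
```

```text
7.9 tip [684.54 -24.64   7.35] hook [529.99 -28.22  38.96] [ 0.11  0.01 -0.01] F [ 0.33  0.49 -1.11]
```

jog_arm(
  series=[
    [0,0,-0.8,0],
    [0,0,0,0],
  ],
)

```text
clock: 8.15
tool_pos: [529.7, -28.3, 19.6]
eef_rot: [-0.054, 0.999, 0.006, -0.001]
wrist_force: [-0.4, -0.1, -1.4]
grip_width: 0.229
```

jog_arm(
  series=[
    [0,0,-0.7,0],
    [0,0,0,0],
  ],
)

```text
clock: 8.4
tool_pos: [529.6, -28.3, 18.9]
eef_rot: [-0.054, 0.999, 0.006, -0.001]
wrist_force: [-0.2, -0.4, -2.1]
grip_width: 0.225
```

```bash
python3 s.py
```

```text
8.4 tip [684.48 -24.56   5.8 ] hook [529.93 -28.16  37.4 ] [ 0.11  0.01 -0.01] F [-0.18 -0.42 -2.1 ]
```

jog_arm(
  series=[
    [0,0,-0.7,0],
    [0,0,0,0],
  ],
)

```text
clock: 8.65
tool_pos: [529.6, -28.3, 18.2]
eef_rot: [-0.054, 0.999, 0.006, -0.001]
wrist_force: [0.6, -0.3, -1.0]
grip_width: 0.229
```

jog_arm(
  series=[
    [0,0,-0.6,0],
    [0,0,0,0],
  ],
)

```text
clock: 8.9
tool_pos: [529.6, -28.3, 17.5]
eef_rot: [-0.054, 0.999, 0.006, -0.001]
wrist_force: [0.0, 0.4, -0.5]
grip_width: 0.224
```

```bash
python3 s.py
```

```text
8.9 tip [684.43 -24.56   4.37] hook [529.88 -28.16  35.99] [ 0.11  0.01 -0.01] F [ 0.03  0.45 -0.54]
```

jog_arm(
  series=[
    [0,0,-0.6,0],
    [0,0,0,0],
  ],
)

```text
clock: 9.15
tool_pos: [529.6, -28.3, 16.9]
eef_rot: [-0.054, 0.999, 0.006, -0.001]
wrist_force: [0.2, 0.8, -1.0]
grip_width: 0.226
```

```bash
python3 s.py
```

```text
9.15 tip [684.47 -24.57   3.77] hook [529.91 -28.17  35.37] [ 0.11  0.01 -0.01] F [ 0.23  0.83 -0.97]
```

```bash
sed -i 's/"F",st\["wrist_force"\]/"F",st["wrist_force"],"M",st["ft_torque"]/' s.py; python3 s.py
```

```text
9.15 tip [684.47 -24.57   3.77] hook [529.91 -28.17  35.37] [ 0.11  0.01 -0.01] F [ 0.23  0.83 -0.97] M [-0.03 -0.03  0.04]
```

jog_arm(
  series=[
    [0,0,-0.6,0],
    [0,0,0,0],
  ],
)

```text
clock: 9.4
tool_pos: [529.6, -28.3, 16.2]
eef_rot: [-0.054, 0.999, 0.006, -0.001]
wrist_force: [0.2, -1.0, -1.9]
grip_width: 0.228
```

```bash
python3 s.py
```

```text
9.4 tip [684.45 -24.56   3.1 ] hook [529.9  -28.16  34.71] [ 0.11  0.01 -0.01] F [ 0.19 -1.03 -1.9 ] M [0.02 0.   0.01]
```

jog_arm(
  series=[
    [0,0,-0.7,0],
    [0,0,0,0],
  ],
)

```text
clock: 9.65
tool_pos: [529.6, -28.3, 15.5]
eef_rot: [-0.054, 0.999, 0.006, -0.001]
wrist_force: [-0.6, -0.4, -0.8]
grip_width: 0.224
```

```bash
python3 s.py;  python3 - <<'E'
from h import *
st=sensors.get_state()
for n in ["side","scene"]:
  im=optics.snapshot(n); cv2.imwrite(f"pics/{n}7.png",im[:,:,::-1])
S=cam("scene"); print(proj(S,tip(st)),proj(S,tip(st)+[0,0,30]),proj(S,[684.7,-24.5,6]))
crop("pics/scene7.png",180,190,280,270,8,"pics/c17.png")
D=cam("side");print(proj(D,tip(st)),proj(D,tip(st)+[0,0,30]),proj(D,hook(st)[:3,3]+[25,0,0]))
crop("pics/side7.png",210,170,310,240,8,"pics/c18.png")
E
```

```text
9.65 tip [684.47 -24.57   2.37] hook [529.91 -28.17  33.98] [ 0.11  0.01 -0.01] F [-0.6  -0.35 -0.76] M [-0.03 -0.02 -0.05]
[221.65678328 245.0786554 ] [220.14907579 239.64835806] [221.42894885 244.51032685]
[238.56978789 207.12761388] [238.00088351 199.73139751] [278.76621537 205.44399044]
```

View pics/c17.png

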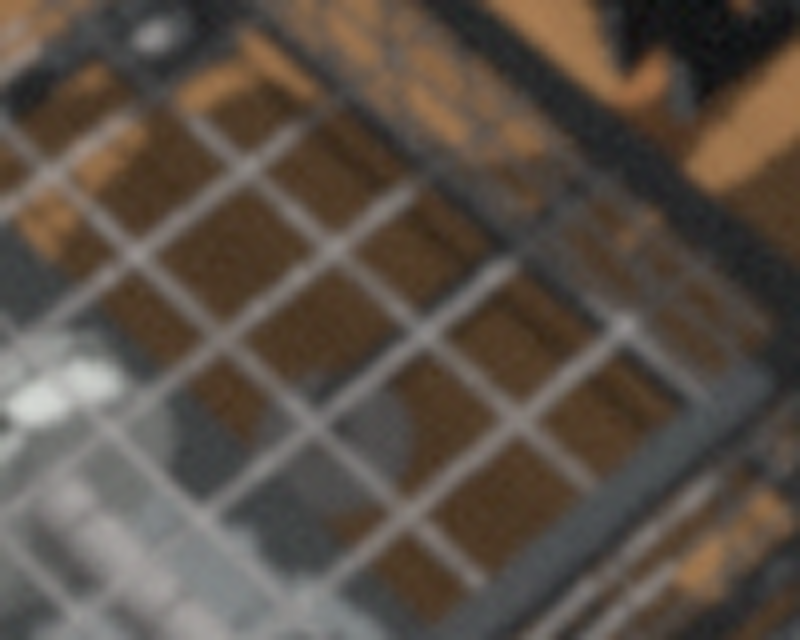

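View pics/c18.png

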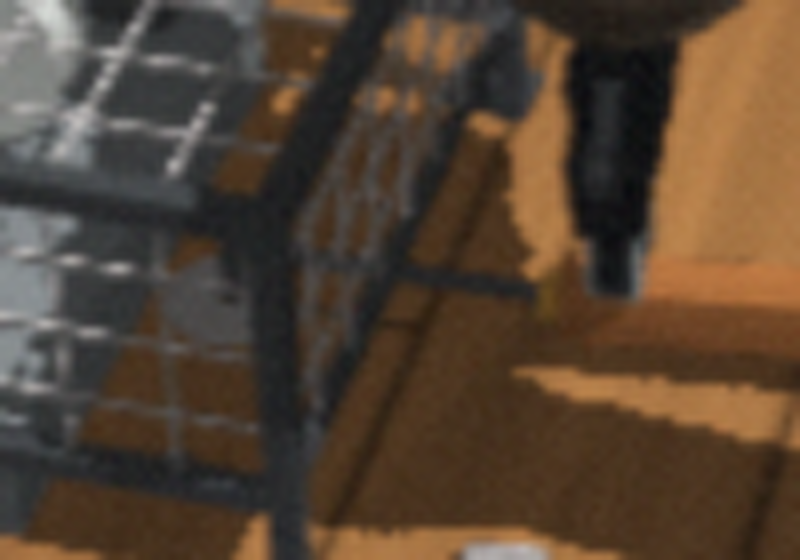

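jog_arm(
  series=[
    [-4,0,0,0],
    [-6,0,0,0],
    [-6,0,0,0],
    [0,0,0,0],
  ],
)

```text
clock: 10.25
tool_pos: [512.2, -28.3, 15.6]
eef_rot: [-0.054, 0.999, 0.006, -0.001]
wrist_force: [0.1, -0.2, -0.7]
grip_width: 0.223
```

```bash
python3 s.py;  python3 - <<'E'
from h import *
im=optics.snapshot("scene"); cv2.imwrite(f"pics/scene8.png",im[:,:,::-1])
crop("pics/scene8.png",180,190,280,270,8,"pics/c19.png")
E
```

```text
10.25 tip [667.08 -24.64   2.5 ] hook [512.53 -28.22  34.1 ] [ 0.11  0.01 -0.01] F [ 0.1  -0.21 -0.71] M [-0.01  0.01  0.01]
```

View pics/c19.png

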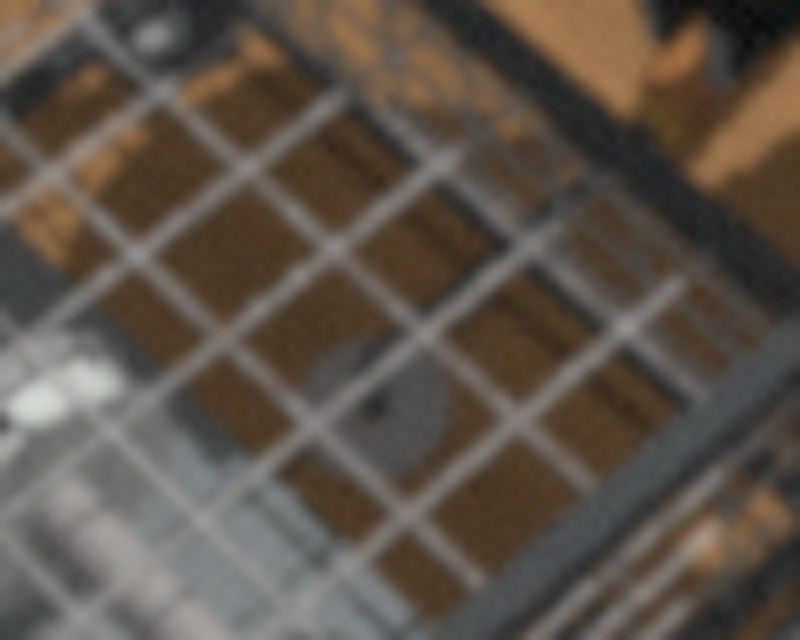

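jog_arm(
  series=[
    [-10,0,0,0],
    [-12,0,0,0],
    [-12,0,0,0],
    [-8,0,0,0],
    [0,0,0,0],
  ],
)

```text
clock: 10.92
tool_pos: [467.1, -28.4, 15.8]
eef_rot: [-0.054, 0.999, 0.006, -0.0]
wrist_force: [-0.2, -0.7, -1.6]
grip_width: 0.229
```

```bash
python3 s.py
```

```text
10.925 tip [621.94 -24.67   2.74] hook [467.38 -28.27  34.3 ] [ 0.11  0.01 -0.01] F [-0.15 -0.74 -1.61] M [-0.02 -0.04  0.  ]
```

jog_arm(
  series=[
    [-10,0,-0.2,0],
    [-14,0,0,0],
    [-14,0,0,0],
    [-14,0,0,0],
    [-14,0,0,0],
    [-10,0,0,0],
    [0,0,0,0],
  ],
)

```text
clock: 11.8
tool_pos: [385.5, -28.5, 15.9]
eef_rot: [-0.054, 0.999, 0.006, -0.0]
wrist_force: [0.5, -0.3, -1.2]
grip_width: 0.222
```

```bash
python3 s.py;  python3 - <<'E'
from h import *
for n in ["side","scene"]:
  im=optics.snapshot(n); cv2.imwrite(f"pics/{n}9.png",im[:,:,::-1])
crop("pics/scene9.png",220,150,340,240,6.6,"pics/c20.png")
crop("pics/side9.png",220,150,340,240,6.6,"pics/c21.png")
E
```

```text
11.8 tip [540.36 -24.78   2.86] hook [385.78 -28.43  34.34] [ 0.11  0.01 -0.01] F [ 0.48 -0.32 -1.18] M [-0.05 -0.04 -0.01]
```

View pics/c20.png

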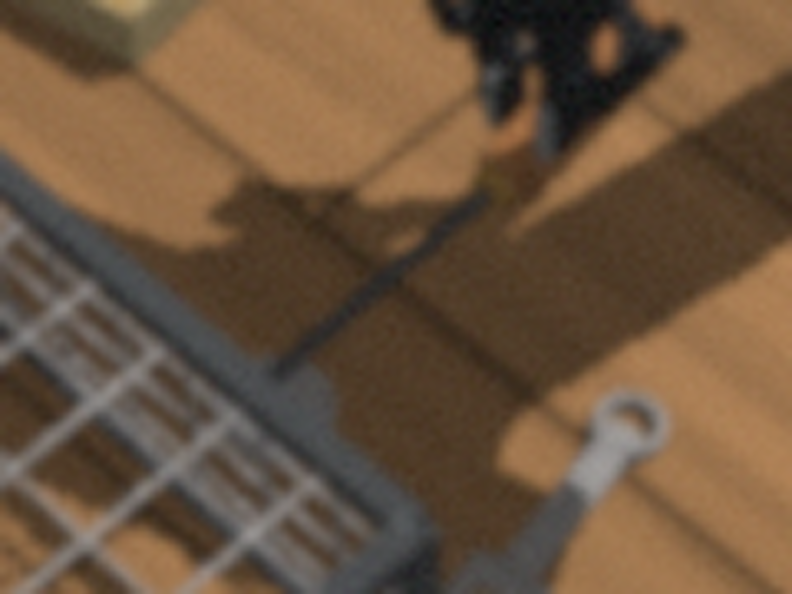

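View pics/c21.png

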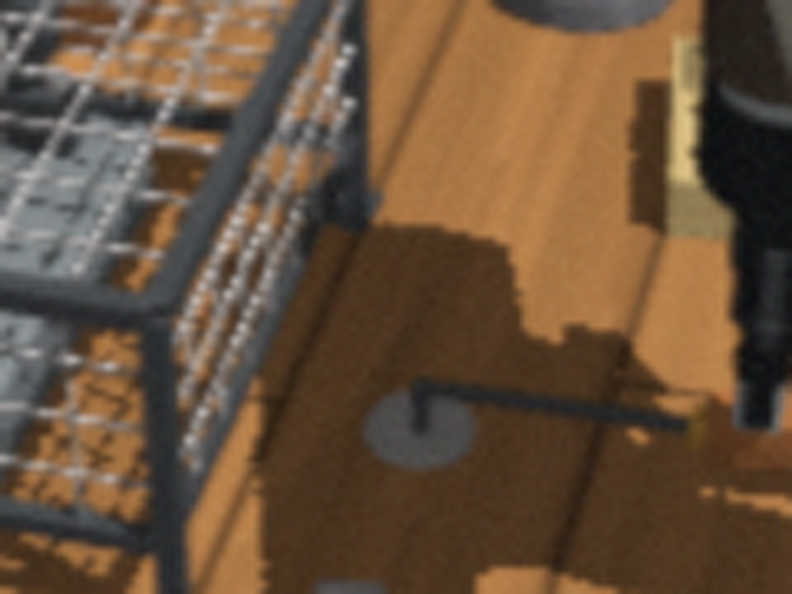

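jog_arm(
  series=[
    [1,0,0,0],
    [0,0,6,0],
    [0,0,10,0],
    [0,0,35,0],
    [0,0,40,0],
    [0,0,0,0],
  ],
)

```text
clock: 12.65
tool_pos: [389.2, -28.4, 111.7]
eef_rot: [-0.054, 0.999, 0.006, 0.001]
wrist_force: [0.2, 0.4, -1.9]
grip_width: 0.227
```

```bash
python3 s.py;  python3 - <<'E'
from h import *
np.set_printoptions(precision=1,suppress=True)
im=optics.snapshot("side"); cv2.imwrite("pics/side10.png",im[:,:,::-1])
crop("pics/side10.png",220,140,340,230,6.6,"pics/c22.png")
E
```

```text
12.65 tip [544.07 -24.65  99.09] hook [389.41 -28.24 130.2 ] [ 0.11  0.01 -0.01] F [ 0.22  0.42 -1.9 ] M [-0.    0.03  0.03]
```

View pics/c22.png

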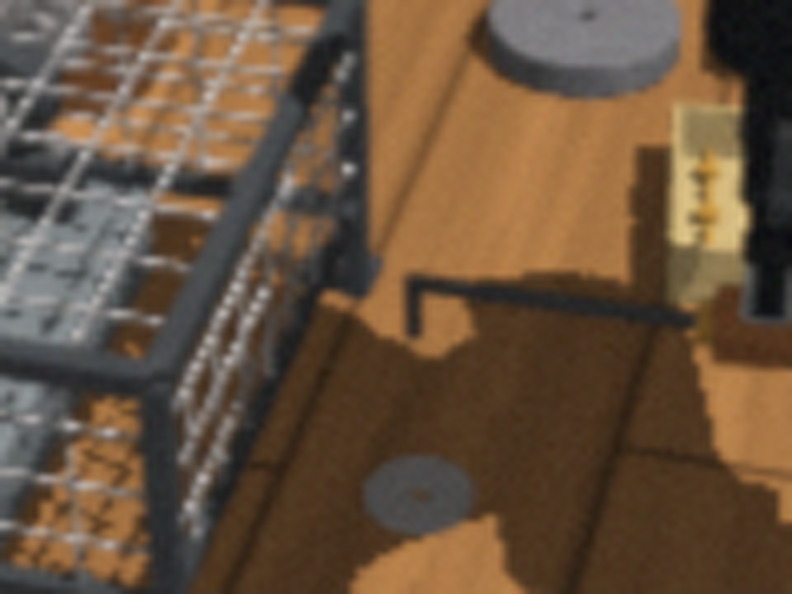

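jog_arm(
  series=[
    [-3,50,0,-2.2],
    [-3,50,0,-2.2],
    [-3,50,0,-2.2],
    [-3,50,0,-2.2],
    [-3,50,0,-2.2],
    [-3,30,0,-2],
    [0,0,0,0],
    [0,0,0,0],
  ],
)

```text
clock: 13.7
tool_pos: [362.3, 254.6, 102.7]
eef_rot: [0.067, 0.998, -0.0, -0.007]
wrist_force: [0.4, -1.0, -2.1]
grip_width: 0.228
```

```bash
python3 s.py
```

```text
13.7 tip [513.33 221.05  87.81] hook [362.86 254.87 121.21] [-0.13  0.03 -0.02] F [ 0.44 -1.   -2.09] M [0.02 0.06 0.02]
```

jog_arm(
  series=[
    [8.6,9,-15,0.2],
    [0,0,-20,0],
    [0,0,0,0],
  ],
)

```text
clock: 14.08
tool_pos: [370.6, 259.9, 66.2]
eef_rot: [0.067, 0.998, -0.001, -0.008]
wrist_force: [0.6, 0.5, -1.4]
grip_width: 0.227
```

```bash
python3 s.py
```

```text
14.075 tip [521.61 226.27  51.01] hook [371.21 260.15  84.66] [-0.13  0.03 -0.02] F [ 0.62  0.54 -1.41] M [-0.02 -0.01 -0.04]
```

jog_arm(
  series=[
    [0.5,4,-5,0],
    [0,0,-4,0],
    [0,0,0,0],
  ],
)

```text
clock: 14.45
tool_pos: [371.9, 263.7, 58.1]
eef_rot: [0.067, 0.998, -0.0, -0.007]
wrist_force: [0.1, 0.2, -1.5]
grip_width: 0.222
```

```bash
python3 s.py;python3 - <<'E'
from h import *
im=optics.snapshot("wrist"); cv2.imwrite("pics/w11.png",im[:,:,::-1]); crop("pics/w11.png",210,60,350,200,4.2,"pics/c23.png")
im=optics.snapshot("side"); cv2.imwrite("pics/s11.png",im[:,:,::-1]);crop("pics/s11.png",250,220,370,330,5,"pics/c24.png")
E
```

```text
14.45 tip [522.95 229.98  43.08] hook [372.53 263.97  76.54] [-0.13  0.03 -0.02] F [ 0.13  0.23 -1.46] M [-0.03 -0.01 -0.04]
```

View pics/c23.png

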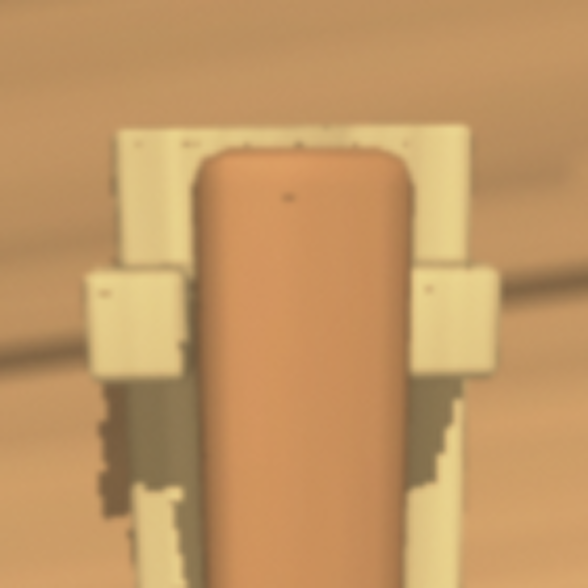

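View pics/c24.png

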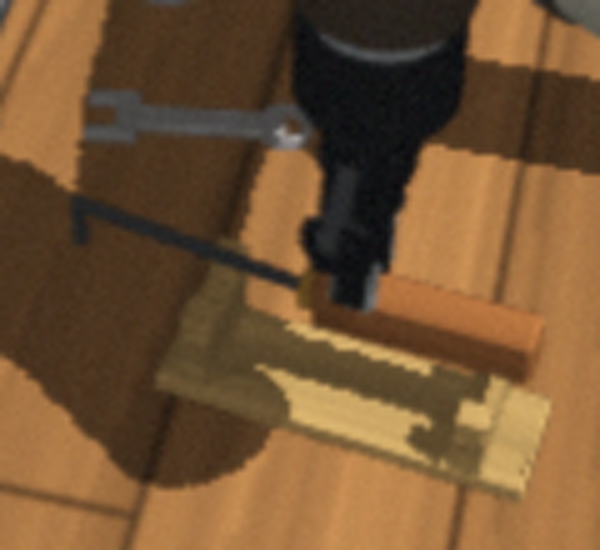

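jog_arm(
  series=[
    [-1,-0.7,-10,0],
    [0,0,-8,0],
    [0,0,0,0],
  ],
)

```text
clock: 14.92
tool_pos: [370.9, 263.3, 39.2]
eef_rot: [0.067, 0.998, 0.0, -0.007]
wrist_force: [0.1, 0.8, -1.9]
grip_width: 0.221
```

```bash
python3 s.py;python3 - <<'E'
from h import *
im=optics.snapshot("wrist"); cv2.imwrite("pics/w12.png",im[:,:,::-1]); crop("pics/w12.png",210,60,350,200,4.2,"pics/c25.png")
E
```

```text
14.925 tip [521.93 229.59  24.3 ] hook [371.48 263.5   57.7 ] [-0.13  0.03 -0.02] F [ 0.07  0.81 -1.85] M [-0.03 -0.02 -0.07]
```

View pics/c25.png

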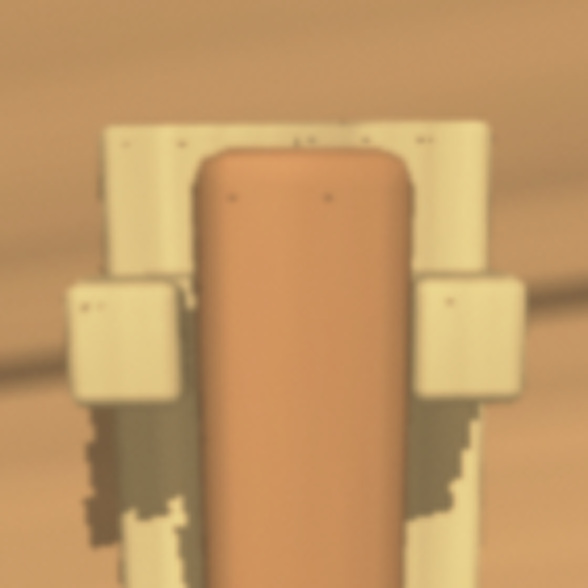

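jog_arm(
  series=[
    [0,-1,-3,0],
    [0,0,-1.5,0],
    [0,0,0,0],
  ],
)

```text
clock: 15.35
tool_pos: [371.3, 262.7, 34.9]
eef_rot: [0.067, 0.998, 0.001, -0.006]
wrist_force: [0.6, 0.8, 0.0]
grip_width: 0.227
```

```bash
python3 s.py
```

```text
15.35 tip [522.35 229.03  20.08] hook [371.87 262.88  53.39] [-0.13  0.03 -0.02] F [0.57 0.76 0.04] M [ 0.01  0.02 -0.03]
```

jog_arm(
  series=[
    [0,0,-1.2,0],
    [0,0,0,0],
  ],
)

```text
clock: 15.6
tool_pos: [371.4, 262.9, 33.9]
eef_rot: [0.067, 0.998, 0.001, -0.006]
wrist_force: [-0.8, -0.1, -1.0]
grip_width: 0.227
```

```bash
python3 s.py
```

```text
15.6 tip [522.51 229.23  19.08] hook [372.02 263.05  52.35] [-0.13  0.03 -0.02] F [-0.75 -0.13 -0.99] M [-0.01  0.07 -0.04]
```

jog_arm(
  series=[
    [0,0,-1.2,0],
    [0,0,0,0],
  ],
)

```text
clock: 15.85
tool_pos: [371.5, 263.0, 32.8]
eef_rot: [0.067, 0.998, 0.001, -0.006]
wrist_force: [-1.0, -0.4, -0.9]
grip_width: 0.225
```

```bash
python3 s.py
```

```text
15.85 tip [522.59 229.37  18.  ] hook [372.08 263.17  51.24] [-0.13  0.02 -0.01] F [-1.02 -0.4  -0.89] M [-0.01  0.05  0.05]
```

jog_arm(
  series=[
    [0,0,-1,0],
    [0,0,0,0],
  ],
)

```text
clock: 16.1
tool_pos: [371.5, 263.1, 31.8]
eef_rot: [0.067, 0.998, 0.001, -0.006]
wrist_force: [-0.5, 0.6, 0.5]
grip_width: 0.225
```

```bash
python3 s.py
```

```text
16.1 tip [522.62 229.45  17.05] hook [372.11 263.25  50.28] [-0.13  0.02 -0.01] F [-0.49  0.56  0.54] M [0.01 0.09 0.01]
```

jog_arm(
  series=[
    [0,0,0,0],
    [0,0,0,0],
    [0,0,0,0],
    [0,0,0,0],
    [0,0,0,0],
  ],
  hand=-1,
)

```text
clock: 16.73
tool_pos: [372.1, 263.6, 32.3]
eef_rot: [0.067, 0.998, 0.002, -0.005]
wrist_force: [0.4, 0.2, 0.8]
grip_width: 0.999
```

jog_arm(
  series=[
    [0,0,15,0],
    [0,0,35,0],
    [0,0,40,0],
    [-5,-40,20,0],
    [-5,-50,20,0],
    [0,-50,10,0],
    [0,-50,0,0],
    [0,0,0,0],
  ],
)

```text
clock: 17.73
tool_pos: [360.9, 68.1, 176.9]
eef_rot: [0.066, 0.998, 0.001, -0.004]
wrist_force: [-0.4, -0.3, -0.6]
grip_width: 1.001
```

```bash
python3 - <<'E'
from h import *
st=sensors.get_state();print(st["clock"],st["tool_pos"],st["wrist_force"])
for n in ["side","scene"]:
  im=optics.snapshot(n); cv2.imwrite(f"pics/{n}13.png",im[:,:,::-1])
crop("pics/scene13.png",220,150,430,280,3.8,"pics/c26.png")
crop("pics/side13.png",215,140,365,330,3.15,"pics/c27.png")
crop("pics/side13.png",260,255,365,325,7.6,"pics/c28.png")
E
```

```text
17.725 [360.88578563  68.14810561 176.85366067] [-0.40277642 -0.30562529 -0.57816317]
```

View pics/c26.png

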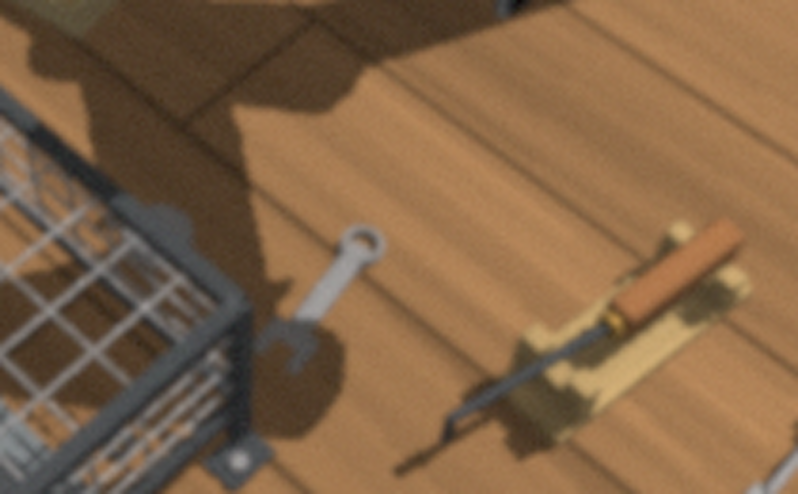

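View pics/c27.png

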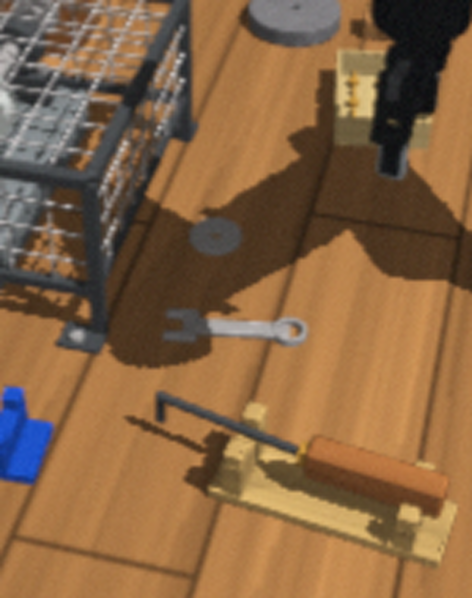

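View pics/c28.png

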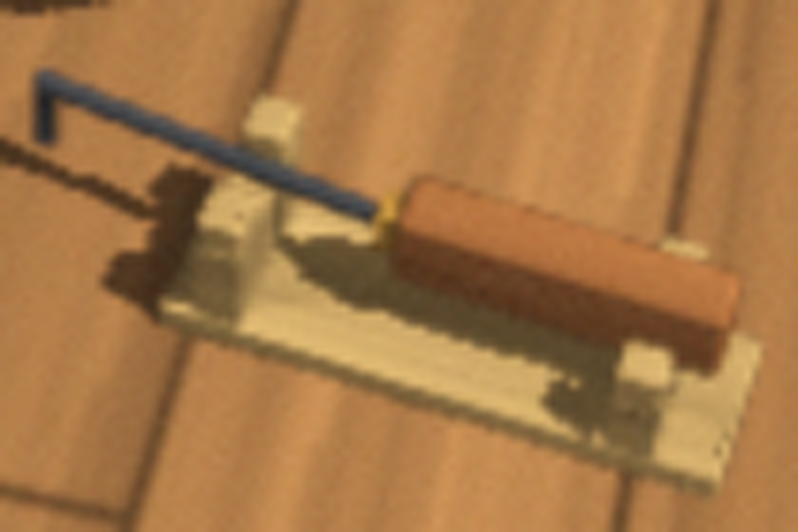

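```bash
python3 - <<'E'
from h import *
D=cam("side"); c=lambda x,y:(215+x/3.15,140+y/3.15)
print(onz(D,*c(216,237),6),onz(D,*c(190,237),6),onz(D,*c(243,237),6))
print(ctrl.sign_off())
E
```

```text
[537.29189045 -19.05848735   6.        ] [561.72844487 -12.63823764   6.        ] [511.91186945 -25.72553602   6.        ]
the job is handed in; nothing more can be done
None
```

I took the hooked rod from the wooden rest (not the blue one) and reached in under the guard. On the first probe the tip went into the flange's bore. I then drew the flange straight out, laid the rod back in its rest and handed the job in at about 18 s of the 70 s allowed.

**Last checks**
- **Flange:** it lies flat with its centre at about x 537–541, y −19 to −25 mm. Its far edge is at about x 567 at most, roughly 40 mm in front of the mesh at x 606–610.
- **Rod:** it sits in both notches with the bend down, within about 1 pixel of where it was in the first side picture.
- **Spanner:** it looks unmoved. I did not check the nut or the other things one by one.
- **Forces:** wrist readings stayed within about 3 N in the readings I took, which are only at the end of each move.

**What did not go cleanly**
- **Rod close to the guard:** while going in, the arm drifted about 5 mm up. The top of the rod may have brushed the guard's lower bar; the reading just after was about 1.7 N sideways. I lowered it before going on.
- **Gripper tilt:** the gripper tilted by about 0.02–0.03 rad over the job. The handle's rear end probably settled a few millimetres into its notch on release.
- **No contact felt:** I never felt a clear touch on the flange's face, since the tip went straight into the bore. I confirmed the hooking by seeing the flange move with the rod.
- **Camera disagreement:** the final side-camera position of the flange and the arm's own reading differ by about 3 mm in x and 5 mm in y. Either way it is well clear of the guard.

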